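Refit the locking filler cap of a hydraulic pump unit

TASK

The oil tank of the car lift's pump unit has been topped up and its bayonet filler cap must go back on: draw the lock pin out of the post beside the filler neck and hang it by its collar in the slotted bracket on the front of the tank. Then set the steel cap on the neck with its lips in the two gaps of the rim, push it right down against its spring and turn it a quarter turn clockwise to the stop, so that the hole in its ear stands over the hole of the post. Finish while still gripping it and pressing it fully down there, ready for the pin to be put back, and leave everything else on the bench where it is.

Things in the scene. Friction and masses are not known exactly. Their poses are not given: they have to be found in the camera images.
- pin: Steel lock pin, about 60 g, at first upright and loose in the post's bore. Origin on its axis at the underside of its collar, z up. Below: shank 8 mm thick, 26 mm long, tapered tip. Above: collar 19 mm across, 4 mm thick, then a knurled round knob 16 mm across, its top 34 mm above the origin: grip it here from above.
- post (a point): Centre of the mouth of the bore in the square steel lock post (24 x 24 mm, 27 mm tall) on the tank lid, 48 mm from the neck's axis. Bore vertical, 9.8 mm wide, 27 mm deep; the pin's collar rests on its mouth at the start. Fixed, axes as neck.
- keeper (a point): Where the pin's origin belongs when hung in the slotted bracket: a level 5 mm steel plate on the tank's front (robot side), its top flush with the lid, 160 mm above the bench. The point is on that top, on the slot's centre line; axes as tank. Slot 12 mm wide in y, closed end 6 mm to +x, open to -x. The shank goes in from the mouth or from above; the collar then rests on the plate.
- keeper_mouth (a point): Mouth of the bracket's slot, 22 mm to -x (tank axes) of keeper, same height; flared prong tips reach 10 mm farther. Free space in front and below.
- neck: Fixed steel filler neck on the tank lid. Origin on its vertical axis at the lid (160 mm above the bench); +x points to the lock post. Tube 41 mm across, 40 mm tall. Stops under its rim let the cap's lips, once in the gaps and below the rim, turn a quarter turn clockwise seen from above, and no further.
- rim (a point): Centre of the neck's open top, 40 mm above neck, same axes. Round it is the bayonet rim, 53 mm across and 4 mm thick, with two gaps across from each other, about 20 mm wide on its +y and -y sides.
- cap: Loose steel filler cap, about 220 g, upright on the bench. Origin at the centre of its underside, z up. Skirt 64 mm across to 18 mm height. Inside the skirt's foot two lips (14 mm wide, 3 mm thick, inner radius 23 mm) at +x and -x pass the rim only at its gaps. Long ear, 24 mm wide, 5 mm thick, on +x to 57 mm from the axis; short ear on -x to 39 mm. Goes on with +x along the neck's +y.
- crown (a point): Centre of the cap's top, 48 mm above cap, axes as cap. The round knurled crown, 51 mm across, 30 mm tall, lies below it: grip it here from above.
- seal (a joint): Sprung rubber seal inside the cap, m: 0 free, 0.008 pressed in. It meets the rim when cap is 37 mm above neck, pushes back 4 N, then 1.2 N more per mm. The lips are clear under the rim below 33 mm; home is 29 mm, hard on the rim, about 14 N of spring. Let go, a turned cap springs up to 33 mm.
- cap_hole (a point): Centre of the 10.5 mm hole in the cap's long ear, at its underside, 48 mm from the axis along the cap's +x. Locked (cap +x along neck +x), it stands over post, about 2 mm above it. With the pin in the post the ear cannot get there.
- oil_filter: Bystander: white spin-on oil filter, 71 mm diameter, 82 mm tall, upright on the bench; origin at the centre of its underside. Leave it.
- bolt_jar: Bystander: glass jar, 62 mm diameter, 70 mm tall; origin at the centre of its underside. Leave it.
- plain_plug: Bystander: plain round steel plug without ears or lips, flange 58 mm diameter, knob 28 mm, 34 mm tall; origin at the centre of its underside. Leave it.
- spanner: Bystander: steel spanner lying on the bench. Leave it.
- driver: Bystander: screwdriver lying on the bench. Leave it.
- oil_bottle: Bystander: grey oil bottle, 72 mm diameter, 190 mm tall; origin at the centre of its underside. Leave it.
- mug: Bystander: white mug, 80 mm diameter, 90 mm tall, origin at the centre of its underside. Leave it.
- copper_tee: Bystander: copper pipe tee, 70 mm long, 25 mm thick, lying on the bench. Leave it.
- tank: Fixed oil tank of the pump unit. Origin at the centre of its underside, z up, front (with the bracket) to -x. Lid 240 (x) x 340 (y) mm, 160 mm above the bench. On it: the motor and pump head lying along x at y 105 mm (x -92 to 92 mm), 90 mm across with its terminal box towards -y, top 94 mm above the lid; a valve block 50 x 50 x 48 mm at x -70, y 35 mm; the neck near x 10, y -90 mm.
Things that resemble listed ones, but are neither listed nor needed, are in the scene too. Leave any green or orange look-alike of the cap alone.

How it is judged:
By the outcome, as a careful person would: the job done as asked, in the order asked, and still so for the second after the job is handed in, while the arm keeps its last pose, push and grip.
It also fails if it takes over 67 s, if anything falls off the work surface, if the arm or the gripper's body presses on something with over 40 N, if the wrist force passes 120 N, or if a joint passes its speed limit or range.

ROBOT

A 6-joint arm with a two-finger parallel gripper is mounted at the origin on the work surface. World frame = base frame: x ahead of the robot, y to its left, z up, the work surface at z = 0. Lengths are in m, angles in rad, forces in N, time in s.
With the tool pointing down it reaches from about 0.35 to 1 m from the base axis. Payload 7.1 kg.
Tool frame: the origin (TCP) lies midway between the tips of the shut fingers; the grasp point (between the pads) lies 19 mm behind it; z points along the fingers, y is the line along which they close (so a half turn about z gives the same grasp; the last joint's range is limited). The gripper opens to 85 mm and grips with 20 to 120 N. Pads are 22 mm wide; open, the fingers measure 114 mm over their backs; the gripper's body (76 mm by 85 mm) begins 54 mm behind the grasp point. The pads swing forward as they close: fully open they stand 13 mm farther back than shut.
Start: joints at [1.18, 0.423, 1.63, -0, 1.089, -0.019], TCP at [0.227, 0.582, 0.231] pointing down, gripper open.
Joint ranges: [-3, 3], [-0.9, 2.11], [0.09, 2.58], [-1.31, 4.45], [0.11, 2.69], [-2.54, 2.54]. Speed limits (rad/s): [2.39, 2.39, 3.01, 3.14, 3.14, 3.14].

INTERFACE

Orientations are given as [roll, pitch, yaw] about the fixed x, y, z axes, in that order (R = Rz(yaw) Ry(pitch) Rx(roll)).
In Python, from plant import env gives the robot as it stands.
- The arm moves only by the tool step_arm, never from a script. Its arguments are lists of equal length, an entry for each row: "offset": the shift along the tool's x, y, z in mm, a list of three; "roll": the turn about the tool's z in rad; "gripper": the finger opening in mm, from 0 to 85.4. A call has 1 to 12 rows; each row shifts and turns the commanded pose from where the row before left it, along the tool's axes as they then stand; what a row does not reach is not made up. A row lasts 1/8 s, in which the tool goes at most 62.5 mm and 10.7 degrees, less where a joint would pass 70% of its speed; a pose out of reach is approached as far as the arm can. A call is refused whole if a number of a shift passes 62.5 or a number of a turn 0.188, either way. A call with a gripper value outside its range is refused whole. The fingers move at their own pace and stop on an object; "squeeze" is the grip in N (left out, the last holds). Time passes only in rows, so rows that do not move let the fingers close. It gives the time, the measured TCP pose, the force, the opening and the grip force at its end, in the units of the state.
- env.read_state(): the state, without advancing time (a new reading comes with each control period).
- env.get_image(name): name is "side" or "top" or "wrist"; returns (picture, depth): 480x640x3 uint8, red, green, blue; 480x640 float32, m along the optical axis (not along the pixel's ray), 0 where there is no reading.
- env.get_calibration(name): a dict with "vertical_fov" (degrees; the focal length in pixels is half the picture's height over the tangent of half this angle, whatever the lens; pixels are square), "cx", "cy" (the principal point, pixels), "view" (4x4, takes a point from world to camera coordinates). Camera axes: x right, y up, looking along -z (the intrinsics and any distortion apply to the point x, -y, -z); pixel columns grow to the right and rows downward; lengths in m; the calibration is good to about 2 mm. A picture is of the moment at which its call begins: read the wrist's pose just before it. get_calibration takes no time and is no camera call; for the wrist camera it gives the pose at the moment of the call.
- env.hand_in(): hands the job in; it is judged then, once.
The state is a dict: "clock": time; "joints": joint angles; "qvel": joint speeds; "effort": joint torques, N m; "tool_pos": TCP position; "ee_rot": TCP orientation; "force": force on the tool from outside, world axes, zero at the start; "torque": the same for the moment, N m; "finger_gap": finger opening in m; "gripper_force": force on a finger pad.
Only numpy, scipy, OpenCV 4.12 (cv2) and the standard library are available. Lean on these libraries where they do the work, as an engineer would, in place of code of your own. Each camera call takes 0.05 s, during which the arm holds its last target. There are 200 camera calls.

## Working session

There is one attempt and no reset: what is moved stays moved. The work goes in short steps, Python scripts to look and compute and a tool call to move; the robot and the scene stay as the last step left them, time stands still between calls to the robot, and variables do not carry over. Pictures are saved under pics/ and viewed, at most 10 in all, crops included, and the job is handed in when it is done.

Besides the shell and the picture viewer there is one more tool, called after "Request:" in YAML: its name, and indented under it one key for each argument. step_arm: Moves the arm, as the interface text tells. Its arguments: {"type":"object","properties":{"offset":{"type":"array"},"roll":{"type":"array"},"gripper":{"type":"array"},"squeeze":{"type":"number"}},"required":["offset","roll","gripper"]}

```bash
mkdir -p pics; ls
cat > h.py <<'E'
import numpy as np, cv2
from plant import env
def cal(n):
    c=env.get_calibration(n); f=240/np.tan(np.radians(c["vertical_fov"])/2)
    return c,f
def grab(n):
    c,f=cal(n); im,d=env.get_image(n); return im[:,:,::-1].copy(),d,c,f
def ray(c,f,u,v):
    V=np.linalg.inv(np.array(c["view"])); d=V[:3,:3]@np.array([(u-c["cx"])/f,-(v-c["cy"])/f,-1]); return V[:3,3],d
def onz(c,f,u,v,z):
    o,d=ray(c,f,u,v); return o+d*(z-o[2])/d[2]
def cloud(d,c,f):
    V=np.linalg.inv(np.array(c["view"])); v,u=np.mgrid[:480,:640]
    P=np.stack([(u-c["cx"])/f*d,-(v-c["cy"])/f*d,-d],-1)
    return P@V[:3,:3].T+V[:3,3]
def proj(c,f,p):
    q=np.array(c["view"])@np.append(p,1); return c["cx"]+f*q[0]/-q[2],c["cy"]-f*q[1]/-q[2]
E
python3 - <<'E'
from h import *
print(env.read_state())
for n in("top","side","wrist"):
    im,d,c,f=grab(n); cv2.imwrite(f"pics/{n}0.png",im); np.savez(f"{n}0.npz",im=im,d=d)
    print(n,{k:v for k,v in c.items() if k!="view"},f,np.round(np.linalg.inv(np.array(c["view"])),3).tolist(),(d>0).mean())
E
```

```text
pics
{'clock': 0.0, 'joints': array([ 1.18000969e+00,  4.23881635e-01,  1.63068426e+00,  1.06040877e-05,
        1.08859627e+00, -1.89893430e-02]), 'qvel': array([-2.76301011e-04, -1.98230988e-05, -5.17743717e-04,  8.45544542e-04,
       -9.32809042e-04,  5.14243844e-04]), 'effort': array([-4.62308999e-04, -5.57404554e+01, -2.81728810e+01,  2.24538553e-05,
        7.58266251e-03,  3.01626858e-05]), 'tool_pos': array([0.22681611, 0.58180618, 0.23052248]), 'ee_rot': array([-3.14002360e+00, -3.91877172e-05,  2.76979041e+00]), 'force': array([-0.14236072,  0.19844408,  0.19631014]), 'torque': array([-0.04133344, -0.02742881,  0.00217332]), 'gripper_force': 0.0, 'finger_gap': 0.08552270212567445}
top {'vertical_fov': 42.08312660389659, 'cx': 325.40463346364277, 'cy': 240.43603004814486} 623.8683049196482 [[0.005, 0.996, -0.084, 0.412], [-1.0, 0.003, -0.014, -0.0], [-0.013, 0.084, 0.996, 1.608], [0.0, 0.0, 0.0, 1.0]] 0.9960123697916666
side {'vertical_fov': 54.11137572671279, 'cx': 317.5852843764285, 'cy': 237.80482518880407} 469.89691235920884 [[0.88, 0.374, -0.293, 0.233], [-0.475, 0.679, -0.56, -0.548], [-0.01, 0.632, 0.775, 0.94], [0.0, 0.0, 0.0, 1.0]] 0.996044921875
wrist {'vertical_fov': 60.96907602555649, 'cx': 316.1237379632514, 'cy': 237.6492158954204} 407.6906933503887 [[0.363, -0.886, -0.289, 0.153], [0.932, 0.344, 0.115, 0.61], [-0.002, -0.311, 0.95, 0.373], [0.0, 0.0, 0.0, 1.0]] 0.9960970052083333
```

View pics/top0.png

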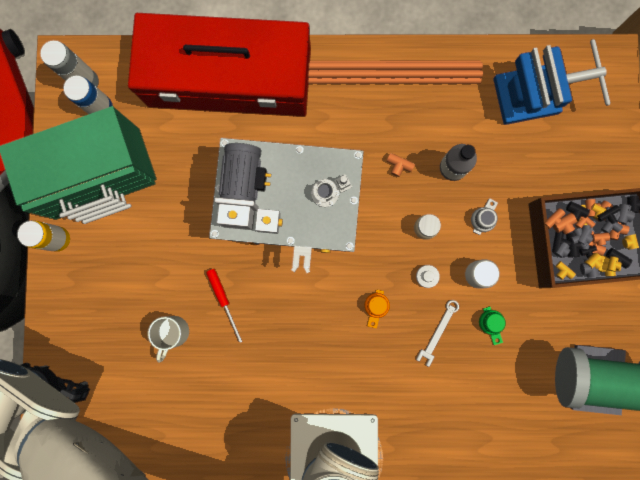

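View pics/side0.png

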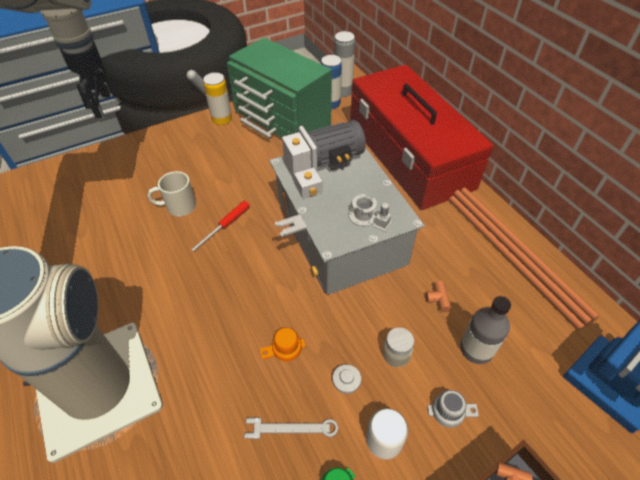

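The top view shows these: the tank centred near (288,195), the neck at (325,190), the pin and post at (344,183), and the bracket slot at (302,258). There are three eared caps: steel at (485,217), orange at (376,306) and green at (492,322). The plain plug at (428,275) has no ears. The steel one at (485,217) fits the description, so I'll measure it and confirm in a crop.

Run:
```python
from h import *
D={}
for n in("top","side"):
    z=np.load(n+"0.npz"); c,f=cal(n); D[n]=(z["im"],z["d"],c,f,cloud(z["d"],c,f))
for n in D:
    im,d,c,f,P=D[n]; Z=P[...,2]
    box=(P[...,0]>.3)&(P[...,0]<.85)&(P[...,1]>-.2)&(P[...,1]<.35)
    m=(abs(Z-.16)<.006)&box
    cc,l,s,_=cv2.connectedComponentsWithStats(m.astype(np.uint8)); i=1+s[1:,4].argmax()
    q=P[l==i]; print(n,"lid z",np.median(q[:,2]),len(q))
    r=cv2.minAreaRect(q[:,:2].astype(np.float32)*1000); print("lid rect",r)
    tab=P[(abs(Z)<.01)]; print("table z",np.median(tab[:,2]))
    # neck
    nm=onz(c,f,*((325,190) if n=="top" else (364,207)),.2); print("neck guess",nm)
    near=np.hypot(P[...,0]-nm[0],P[...,1]-nm[1])<.075
    for lo,hi in((.194,.206),(.184,.19),(.213,.228)):
        k=near&(Z>lo)&(Z<hi); q=P[k]
        if len(q)>5: print("z",lo,hi,len(q),q.mean(0),cv2.minEnclosingCircle(q[:,:2].astype(np.float32)*1000))
    cm=onz(c,f,*((485,217) if n=="top" else (452,402)),.048); print("cap guess",cm)
    near=np.hypot(P[...,0]-cm[0],P[...,1]-cm[1])<.075
    for lo,hi in((.043,.053),(.013,.023),(.003,.0085)):
        k=near&(Z>lo)&(Z<hi); q=P[k]
        if len(q)>5: print("z",lo,hi,len(q),q.mean(0),cv2.minEnclosingCircle(q[:,:2].astype(np.float32)*1000))
im=D["top"][0]
a=cv2.resize(im[195:240,460:510],(400,360),interpolation=cv2.INTER_CUBIC)
b=cv2.resize(im[165:215,300:370],(400,286),interpolation=cv2.INTER_CUBIC)
e=cv2.resize(im[235:280,270:340],(400,257),interpolation=cv2.INTER_CUBIC)
s=D["side"][0]; g=cv2.resize(s[380:430,420:490],(400,286),interpolation=cv2.INTER_CUBIC)
L=np.vstack([a,np.zeros((0,400,3),np.uint8)]);
o=np.zeros((600,800,3),np.uint8); o[:360,:400]=a; o[:286,400:]=b; o[300:557,400:]=e; o[362:600,:400]=g[24:262]
cv2.imwrite("pics/crop1.png",o)
```

```text
top lid z 0.16065697401683043 9686
lid rect ((615.2293701171875, 114.90543365478516), (340.6327819824219, 299.31097412109375), 84.75958251953125)
table z 0.0007654342674335846
neck guess [0.64670277 0.02084636 0.2       ]
z 0.194 0.206 208 [0.64734304 0.0196722  0.19985046] ((651.962646484375, 8.300698280334473), 41.072486877441406)
z 0.184 0.19 111 [0.65250062 0.00992129 0.18651818] ((658.0308837890625, 3.2834315299987793), 38.60118865966797)
z 0.213 0.228 39 [ 0.66835077 -0.02016571  0.22166099] ((668.88916015625, -20.585683822631836), 7.783998012542725)
cap guess [ 0.60452763 -0.37863896  0.048     ]
z 0.043 0.053 259 [ 0.60275841 -0.38292237  0.04835093] ((603.036376953125, -383.0897216796875), 25.88544273376465)
z 0.013 0.023 108 [ 0.59714594 -0.37168257  0.01847937] ((608.6826171875, -393.0809326171875), 43.95186996459961)
z 0.003 0.0085 631 [ 0.6033615  -0.37958763  0.00504309] ((604.44677734375, -378.7429504394531), 74.83325958251953)
side lid z 0.16134986173548632 8120
lid rect ((615.7208251953125, 116.00825500488281), (342.3471374511719, 299.7818298339844), 84.5166015625)
table z 0.0010377338189211383
neck guess [0.64049596 0.01337383 0.2       ]
z 0.194 0.206 269 [0.64861365 0.01828867 0.20015082] ((653.1749267578125, 9.93106460571289), 42.73432922363281)
z 0.184 0.19 153 [0.65466339 0.00682893 0.1866883 ] ((657.788330078125, 5.9566168785095215), 39.927188873291016)
z 0.213 0.228 55 [ 0.66789147 -0.02067104  0.21986056] ((667.8919677734375, -18.683223724365234), 9.905238151550293)
cap guess [ 0.60285856 -0.38156601  0.048     ]
z 0.043 0.053 560 [ 0.60179262 -0.38277068  0.04860496] ((603.5553588867188, -381.49188232421875), 26.343263626098633)
z 0.013 0.023 237 [ 0.58896925 -0.38985155  0.01776824] ((602.7821044921875, -382.3575439453125), 31.788082122802734)
z 0.003 0.0085 546 [ 0.60682552 -0.38546479  0.00444185] ((602.5152587890625, -381.64068603515625), 74.87706756591797)
```

View pics/crop1.png

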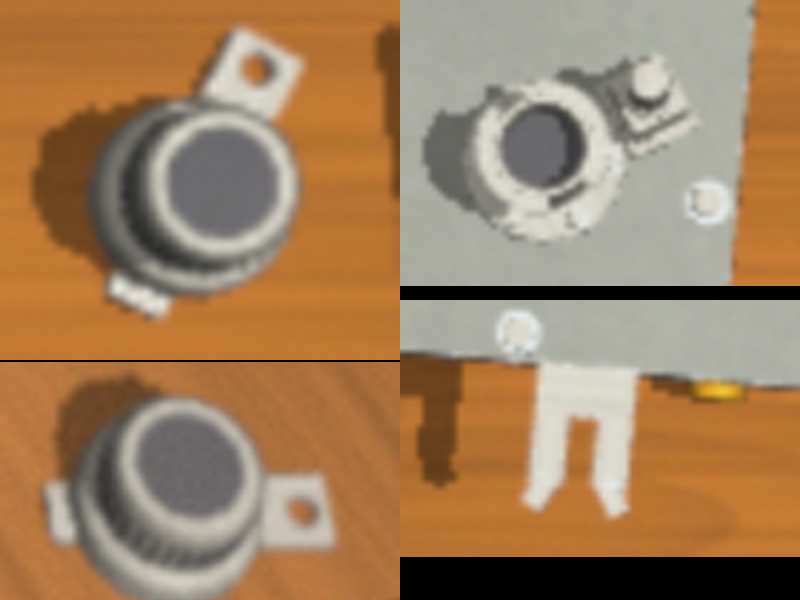

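The crop confirms the steel cap: knurled crown, long ear with a hole towards +x/-y, short ear opposite. The pin's knob and the neck are clear, and so is the bracket slot, which opens towards the robot. I'll move over the tank for a close look with the wrist camera.

Request:
step_arm:
  offset:
    - [0, 0, -42]
    - [0, 0, -42]
    - [0, 0, -42]
    - [0, 0, -42]
    - [-60, 3.5, 0]
    - [-60, 3.5, 0]
    - [-60, 3.5, 0]
    - [-60, 3.5, 0]
    - [-60, 3.5, 0]
    - [-60, 3.5, 0]
    - [-60, 3.5, 0]
    - [-60, 3.5, 0]
  roll: [0.178, 0.178, 0.178, 0.178, 0, 0, 0, 0, 0, 0, 0, 0]
  gripper: [85, 85, 85, 85, 85, 85, 85, 85, 85, 85, 85, 85]

```text
clock: 1.65
tool_pos: [0.477, 0.1693, 0.3993]
ee_rot: [3.141, -0.0, 2.058]
force: [0.7, 0.4, -0.5]
finger_gap: 0.0852
gripper_force: 0.0
```

Request:
step_arm:
  offset:
    - [-60, 3.5, 0]
    - [-60, 3.5, 0]
    - [-57, 3.5, 0]
    - [0, 0, 0]
    - [0, 0, 0]
  roll: [0, 0, 0, 0, 0]
  gripper: [85, 85, 85, 85, 85]

```text
clock: 2.28
tool_pos: [0.5681, 0.0197, 0.3988]
ee_rot: [-3.141, -0.001, 2.057]
force: [-0.4, -0.1, 0.3]
finger_gap: 0.0851
gripper_force: 0.0
```

Run:
```python
from h import *
s=env.read_state(); print(s["clock"],s["tool_pos"],s["ee_rot"],s["joints"])
im,d,c,f=grab("wrist"); cv2.imwrite("pics/w1.png",im); np.savez("w1.npz",im=im,d=d,view=c["view"])
P=cloud(d,c,f)
print(np.linalg.inv(np.array(c["view"]))[:3].round(3).tolist())
for z,t in((.2,(.647,.02)),(.221,(.6685,-.0203)),(.16,(.50,.06))): print(z,proj(c,f,(*t,z)))
```

```text
2.275 [0.56813118 0.01969873 0.39883797] [-3.14072149e+00 -8.80587384e-04  2.05697413e+00] [ 1.35189676e-02  1.90066004e-01  1.56605172e+00  3.94103596e-04
  1.38665148e+00 -4.72731610e-01]
[[0.884, -0.445, -0.145, 0.531], [0.468, 0.84, 0.275, 0.089], [-0.001, -0.311, 0.951, 0.541]]
0.2 (np.float64(395.782553672269), np.float64(242.14460233118183))
0.221 (np.float64(397.21830966460857), np.float64(299.67811931613676))
0.16 (np.float64(270.6717828934628), np.float64(117.88792322032239))
```

View pics/w1.png

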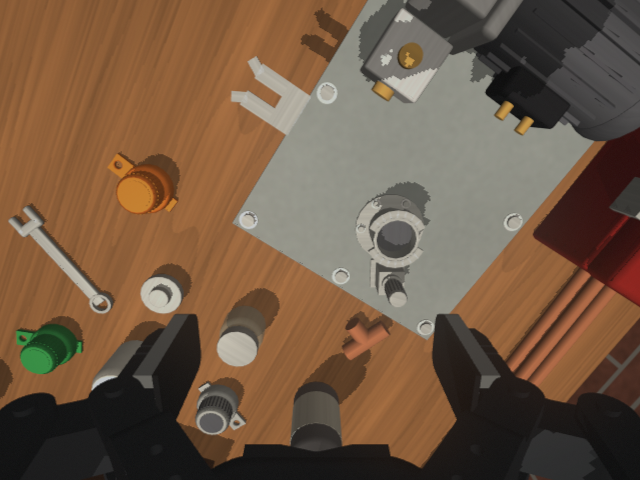

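The wrist view shows the bracket slot with its closed end near (280,103), the neck at (395,238), the pin knob at (397,292) and the post behind it at (380,278). I'll measure these from depth.

```bash
cat >> h.py <<'E'
def circfit(q):
    A=np.c_[2*q[:,:2],np.ones(len(q))]; s=np.linalg.lstsq(A,(q[:,:2]**2).sum(1),rcond=None)[0]; return s[0],s[1],np.sqrt(s[2]+s[0]**2+s[1]**2)
E
python3 - <<'E'
from h import *
z=np.load("w1.npz"); c,f=cal("wrist"); c=dict(c,view=z["view"]); d=z["d"]; P=cloud(d,c,f); Z=P[...,2]
lid=P[200:210,300:340].reshape(-1,3); print("lid z",np.median(lid[:,2]))
g=np.array([.647,.02])
k=(np.hypot(P[...,0]-g[0],P[...,1]-g[1])<.033)&(abs(Z-.2)<.003); q=P[k]; print("rim",len(q),q[:,2].mean(),cv2.minEnclosingCircle(q[:,:2].astype(np.float32)*1000),q.mean(0))
# inner edge: angular bins
r0=np.array(cv2.minEnclosingCircle(q[:,:2].astype(np.float32)*1000)[0])/1000
for it in range(3):
    r=np.hypot(*(q[:,:2]-r0).T); a=np.arctan2(*(q[:,:2]-r0).T[::-1]); b=((a+np.pi)/(2*np.pi)*24).astype(int)%24
    inn=np.array([q[b==i][r[b==i].argmin()] for i in range(24) if (b==i).any()]); x=circfit(inn); r0=np.array(x[:2])
print("inner circ",x)
out=[(int(i*15-180),round(1000*r[b==i].max(),1)) for i in range(24) if (b==i).any()]; print(out)
k=(np.hypot(P[...,0]-.6685,P[...,1]+.0203)<.02)&(abs(Z-.221)<.004); q=P[k]; print("pin top",len(q),q.mean(0),cv2.minEnclosingCircle(q[:,:2].astype(np.float32)*1000))
k=(np.hypot(P[...,0]-.6685,P[...,1]+.0203)<.028)&(abs(Z-.1868)<.002); q=P[k]; print("post top",len(q),q.mean(0),cv2.minAreaRect(q[:,:2].astype(np.float32)*1000) if len(q)>4 else 0)
# lid edges & bracket
m=(abs(Z-.16)<.004); m[:,:]&=(np.mgrid[:480,:640][0]<340)
cc,l,s,_=cv2.connectedComponentsWithStats(m.astype(np.uint8)); i=1+s[1:,4].argmax(); q=P[l==i]
for y in (-5.0,-5.3,-5.6):
    t=np.radians(y); R=np.array([[np.cos(t),-np.sin(t)],[np.sin(t),np.cos(t)]]); T=q[:,:2]@R
    # front edge per y bin
    pr=[]
    for y0 in np.arange(-.04,.03,.01):
        w=T[(abs(T[:,1]-y0)<.004)]; pr.append(round(1000*w[:,0].min(),1) if len(w) else None)
    print(y,"front x by y",pr)
t=np.radians(-5.3); R=np.array([[np.cos(t),-np.sin(t)],[np.sin(t),np.cos(t)]]); T=q[:,:2]@R
x0=T[(T[:,1]<.02)&(T[:,1]>-.03)][:,0].min(); print("front edge",x0)
B=T[T[:,0]<np.percentile(T[(T[:,1]<.02)&(T[:,1]>-.03)][:,0],0.5)-.003]
for xs in np.arange(B[:,0].min(),B[:,0].max(),.003):
    w=np.sort(B[abs(B[:,0]-xs)<.0015][:,1])*1000
    if len(w)>3:
        dd=np.diff(w); j=dd.argmax(); print(round(xs*1000,1),len(w),"y",w[0].round(1),w[j].round(1),w[j+1].round(1),w[-1].round(1))
E
```

```text
lid z 0.1597077005640458
rim 1360 0.19952082785539565 ((646.2210083007812, 22.392961502075195), 27.053531646728516) [0.64584147 0.02302158 0.19952083]
inner circ (np.float64(0.646100926059026), np.float64(0.02250179408353198), np.float64(0.017231589304464424))
[(-180, np.float64(26.1)), (-165, np.float64(20.4)), (-150, np.float64(20.3)), (-135, np.float64(26.5)), (-120, np.float64(26.7)), (-105, np.float64(26.5)), (-90, np.float64(26.5)), (-75, np.float64(26.9)), (-60, np.float64(26.8)), (-45, np.float64(27.2)), (-30, np.float64(27.2)), (-15, np.float64(26.5)), (0, np.float64(27.0)), (15, np.float64(20.1)), (30, np.float64(20.1)), (45, np.float64(26.5)), (60, np.float64(26.4)), (75, np.float64(26.7)), (90, np.float64(26.7)), (105, np.float64(26.9)), (120, np.float64(26.7)), (135, np.float64(26.8)), (150, np.float64(26.9)), (165, np.float64(26.9))]
pin top 257 [ 0.66828406 -0.0189443   0.22012803] ((669.1377563476562, -19.564559936523438), 8.413066864013672)
post top 256 [ 0.6649505  -0.01641071  0.18664364] ((668.8426513671875, -19.088911056518555), (23.971763610839844, 23.8590984344
[... 415 characters left out ...]
.2 107.2 134.8 137.1
454.4 63 y 100.0 109.1 133.4 142.7
457.4 86 y 99.3 110.0 131.9 142.5
460.4 86 y 101.4 111.7 129.8 140.7
463.4 109 y 101.1 115.0 127.5 141.0
466.4 115 y 101.0 115.0 127.2 141.1
469.4 120 y 101.0 115.1 127.1 140.8
472.4 111 y 101.1 115.1 127.1 140.9
475.4 117 y 101.3 115.0 127.1 140.9
478.4 115 y 101.5 115.1 127.2 141.0
481.4 115 y 101.4 115.1 127.2 141.0
484.4 114 y 101.2 115.1 127.2 141.1
487.4 112 y 101.3 115.1 127.3 140.9
490.4 127 y 101.3 115.3 116.5 141.0
493.4 162 y 101.2 122.5 123.0 141.0
496.4 156 y 101.5 103.9 104.7 141.1
499.4 159 y 101.1 124.5 125.0 141.1
502.4 158 y 101.2 102.7 103.3 140.9
505.4 155 y 101.4 124.5 125.1 140.9
508.4 123 y 101.5 119.7 120.3 141.0
```

Everything matches the given sizes:

| Item | Position (x, y) or angle | Check |
|---|---|---|
| Neck | (0.646, 0.0225) | rim radius about 26.5 mm |
| Post | (0.669, -0.019) | 47.5 mm from neck |
| Neck yaw | about -61° | gap centred near +29° |
| Slot | 12.1 mm wide | as listed |
| Keeper | (0.493, 0.076) | on slot centre line |

Next is gripping the pin.

Request:
step_arm:
  offset:
    - [-27.2, 23.6, 30]
    - [-27.2, 23.6, 30]
    - [-27.1, 23.6, 30]
    - [0, 0, 45]
    - [0, 0, 0]
    - [0, 0, 0]
  roll: [0, 0, 0, -0.016, 0, 0]
  gripper: [40, 40, 40, 40, 40, 40]

```text
clock: 3.08
tool_pos: [0.6696, -0.0181, 0.2662]
ee_rot: [3.14, 0.001, 2.075]
force: [0.5, 0.2, -0.1]
finger_gap: 0.0399
gripper_force: 0.0
```

Run:
```python
from h import *
s=env.read_state(); print(s["clock"],s["tool_pos"],s["ee_rot"],s["finger_gap"])
im,d,c,f=grab("wrist"); P=cloud(d,c,f); Z=P[...,2]
k=(np.hypot(P[...,0]-.6688,P[...,1]+.0193)<.02)&(abs(Z-.221)<.004); q=P[k]; print("pin top",len(q),q.mean(0) if len(q) else 0,cv2.minEnclosingCircle(q[:,:2].astype(np.float32)*1000) if len(q) else 0)
```

```text
3.075 [ 0.66963997 -0.01809681  0.26620341] [3.13996408e+00 8.98527590e-04 2.07496914e+00] 0.03993219658068061
pin top 772 [ 0.66852807 -0.01898245  0.2201744 ] ((668.850830078125, -19.662784576416016), 8.533019065856934)
```

Request:
step_arm:
  offset:
    - [-0.7, -1.4, 30]
    - [0, 0, 25]
    - [0, 0, 16.5]
    - [0, 0, 0]
    - [0, 0, 0]
    - [0, 0, 0]
    - [0, 0, 0]
    - [0, 0, 0]
    - [0, 0, 0]
  roll: [0, 0, 0, 0, 0, 0, 0, 0, 0]
  gripper: [40, 40, 40, 40, 12, 10, 10, 10, 10]
  squeeze: 50

```text
clock: 4.25
tool_pos: [0.6693, -0.0205, 0.1945]
ee_rot: [3.139, 0.001, 2.074]
force: [-0.5, 0.6, 6.9]
finger_gap: 0.0146
gripper_force: 48.8
```

Request:
step_arm:
  offset:
    - [0, 0, -8]
    - [0, 0, -16]
    - [0, 0, -20]
    - [0, 0, -20]
    - [0, 0, 0]
    - [0, 0, 0]
  roll: [0, 0, 0, 0, 0, 0]
  gripper: [10, 10, 10, 10, 10, 10]

```text
clock: 5.0
tool_pos: [0.668, -0.0205, 0.2567]
ee_rot: [-3.141, -0.0, 2.074]
force: [-0.5, 0.2, -0.6]
finger_gap: 0.0143
gripper_force: 49.1
```

Run:
```python
from h import *
s=env.read_state(); print(s["clock"],s["tool_pos"],s["ee_rot"],s["finger_gap"],s["force"])
im,d,c,f=grab("wrist"); cw=proj(c,f,s["tool_pos"]); print(cw)
i2,d2,c2,f2=grab("side"); u,v=proj(c2,f2,s["tool_pos"]); print(u,v)
np.savez("w2.npz",im=im,d=d,view=c["view"])
a=cv2.resize(im[int(cw[1])-90:int(cw[1])+90,int(cw[0])-120:int(cw[0])+120],(520,390),interpolation=cv2.INTER_CUBIC)
u,v=int(u),int(v); b=cv2.resize(i2[v-40:v+40,u-28:u+28],(273,390),interpolation=cv2.INTER_CUBIC)
cv2.imwrite("pics/c2.png",np.hstack([a,b]))
```

```text
5.0 [ 0.66796138 -0.02047768  0.25667479] [-3.14116002e+00 -2.39267420e-04  2.07377574e+00] 0.014298596351743909 [-0.46936063  0.24662964 -0.63276586]
(np.float64(316.9520819873825), np.float64(316.4570900133473))
386.22383451665246 193.84122304641843
```

View pics/c2.png

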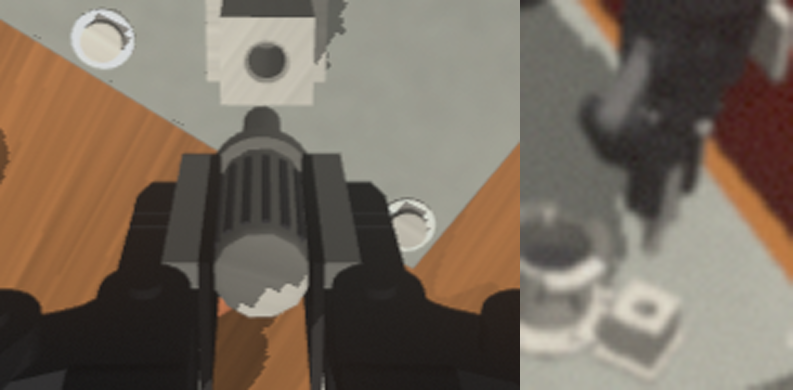

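The pin is held upright between the pads, and the post's bore is now empty (crop 266,60). I'll measure the pin's axis in the tool frame before placing it.

Run:
```python
from h import *
z=np.load("w2.npz"); c,f=cal("wrist"); c=dict(c,view=z["view"]); P=cloud(z["d"],c,f); Z=P[...,2]
s=env.read_state(); t=s["tool_pos"]; psi=s["ee_rot"][2]
X=np.array([np.cos(psi),np.sin(psi)]);Y=np.array([np.sin(psi),-np.cos(psi)])
im=z["im"]
k=(np.hypot(P[...,0]-t[0],P[...,1]-t[1])<.014)&(abs(Z-t[2]-.0265)<.004); q=P[k]; print(len(q),q[:,2].mean()-t[2])
e=(np.array(cv2.minEnclosingCircle(q[:,:2].astype(np.float32)*1000)[0])/1000); print("knob rel tool xy mm",(e-t[:2])@X*1e3,(e-t[:2])@Y*1e3,e)
# front boundary of shank/collar: collar points
k=(np.hypot(P[...,0]-t[0],P[...,1]-t[1])<.014)&(abs(Z-t[2]+.0035)<.0015); q=P[k]; 
if len(q)>4: r=q[:,:2]-t[:2]; print("collar",len(q),"x max",(r@X).max()*1e3,"y range",(r@Y).min()*1e3,(r@Y).max()*1e3)
k=(np.hypot(P[...,0]-t[0],P[...,1]-t[1])<.014)&(Z<t[2]-.012)&(Z>t[2]-.034); q=P[k]
if len(q)>4: r=q[:,:2]-t[:2]; print("shank",len(q),"x max",(r@X).max()*1e3,"y mean",(r@Y).mean()*1e3)
# post hole
k=(np.hypot(P[...,0]-.6688,P[...,1]+.0193)<.022)&(abs(Z-.187)<.003); q=P[k]; print("post",cv2.minAreaRect(q[:,:2].astype(np.float32)*1000))
# hole: dark blob in post
u0,v0=316.95-120+266*240/520,316.46-90+60*180/390; print(u0,v0,onz(c,f,u0,v0,.187))
K=np.array([.4929,.0759]); D=K-t[:2]; print("to keeper",D@X*1e3,D@Y*1e3)
```

```text
2028 0.026376410591892996
knob rel tool xy mm 0.07721133290842279 0.0005557370246983559 [ 0.66768579 -0.02036407]
collar 303 x max 10.40600166783591 y range -7.792864782823259 7.409888513008322
shank 151 x max 4.9873656142251095 y mean 0.2203822613347658
post ((669.1513061523438, -19.769529342651367), (23.739484786987305, 24.801467895507812), 28.236631393432617)
319.71923076923076 254.15230769230766 [ 0.66936443 -0.01964251  0.187     ]
to keeper 168.67887743236486 -106.72489533717382
```

Request:
step_arm:
  offset:
    - [42.2, -26.9, 0]
    - [42.2, -26.9, 0]
    - [42.2, -26.9, 0]
    - [42.4, -26.9, 0]
    - [0, 0, 0]
    - [0, 0, 0]
    - [0, 0, 0]
    - [0, 0, 0]
    - [0, 0, 0]
    - [0, 0, 0]
    - [0, 0, 0]
  roll: [0, 0, 0, 0, -0.18, -0.18, -0.18, -0.18, -0.18, 0, 0]
  gripper: [10, 10, 10, 10, 10, 10, 10, 10, 10, 10, 10]

```text
clock: 6.48
tool_pos: [0.4924, 0.0757, 0.2565]
ee_rot: [-3.141, -0.001, 2.97]
force: [-0.6, -0.8, -0.4]
finger_gap: 0.0145
gripper_force: 49.1
```

Run:
```python
from h import *
s=env.read_state(); t=s["tool_pos"]; psi=s["ee_rot"][2]; print(s["clock"],t,s["ee_rot"])
im,d,c,f=grab("wrist"); P=cloud(d,c,f); Z=P[...,2]
a=np.radians(-5.3); R=np.array([[np.cos(a),-np.sin(a)],[np.sin(a),np.cos(a)]])
k=(abs(Z-.16)<.004); T=P[k][:,:2]@R; T=T[(abs(T[:,0]-.475)<.03)&(abs(T[:,1]-.121)<.04)]
for xs in np.arange(.455,.495,.005):
    w=np.sort(T[abs(T[:,0]-xs)<.002][:,1])*1000
    if len(w)>3: dd=np.diff(w); j=dd.argmax(); print(round(xs*1000,1),len(w),w[0].round(1),w[j].round(1),w[j+1].round(1),w[-1].round(1))
X=np.array([np.cos(psi),np.sin(psi)]);Y=np.array([np.sin(psi),-np.cos(psi)])
K=np.array([.4829,.1211])@R.T; D=K-t[:2]; print("to keeper-1",D@X*1e3,D@Y*1e3)
k=(np.hypot(P[...,0]-t[0],P[...,1]-t[1])<.014)&(abs(Z-t[2]-.0265)<.004); q=P[k]; e=np.array(cv2.minEnclosingCircle(q[:,:2].astype(np.float32)*1000)[0])/1e3-t[:2]; print(e@X*1e3,e@Y*1e3)
```

```text
6.475 [0.4924122  0.07567016 0.25650948] [-3.14138473e+00 -6.04429571e-04  2.97028639e+00]
455.0 219 99.0 110.4 132.2 143.0
460.0 234 101.3 113.1 129.4 141.0
465.0 301 101.2 115.2 127.3 140.8
470.0 292 101.1 115.0 127.5 141.2
475.0 297 101.3 115.2 127.2 140.9
480.0 288 101.4 115.3 127.5 141.3
485.0 277 101.6 115.3 127.3 141.0
490.0 357 101.2 116.2 116.8 141.2
to keeper-1 0.4371702391070336 0.23526699058791267
0.13884651682867613 0.012557690224580425
```

Request:
step_arm:
  offset:
    - [0.4, 0.2, 40]
    - [0, 0, 25]
    - [0, 0, 15]
    - [0, 0, 7]
    - [0, 0, 1.5]
    - [0, 0, 0]
    - [0, 0, 0]
  roll: [0, 0, 0, 0, 0, 0, 0]
  gripper: [10, 10, 10, 10, 10, 10, 10]

```text
clock: 7.4
tool_pos: [0.4927, 0.076, 0.169]
ee_rot: [3.141, 0.001, 2.974]
force: [0.0, 0.1, -0.2]
finger_gap: 0.0142
gripper_force: 49.1
```

Run:
```python
from h import *
s=env.read_state(); t=s["tool_pos"]; print(s["clock"],t,s["ee_rot"],s["force"])
i2,d2,c2,f2=grab("side"); u,v=map(int,proj(c2,f2,t)); print(u,v)
im,d,c,f=grab("wrist")
cv2.imwrite("pics/c3.png",np.hstack([cv2.resize(i2[v-45:v+35,u-45:u+35],(400,400),interpolation=cv2.INTER_CUBIC),cv2.resize(im[160:480,160:480],(400,400))]))
```

```text
7.4 [0.49268721 0.07601897 0.16896842] [3.14121499e+00 1.23125115e-03 2.97364638e+00] [ 0.00282068  0.09315142 -0.16421677]
290 222
```

View pics/c3.png

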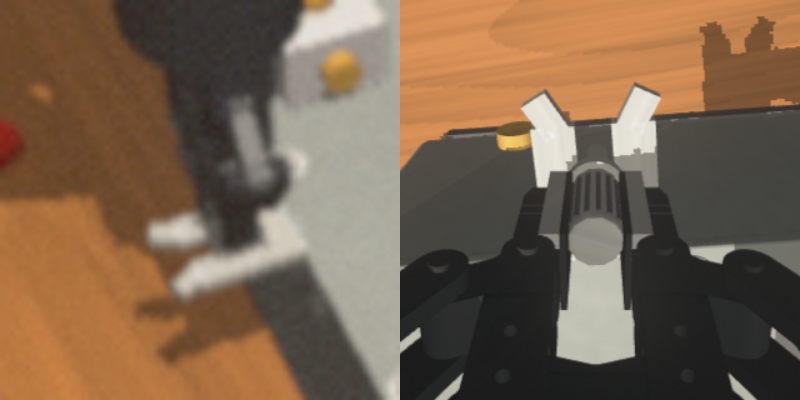

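The shank is centred between the prongs with no side force. I'll lower it the last bit and release.

Request:
step_arm:
  offset:
    - [0, 0, 1.3]
    - [0, 0, 0]
    - [0, 0, 0]
    - [0, 0, 0]
    - [0, 0, 0]
    - [0, 0, 0]
    - [0, 0, -15]
    - [0, 0, -30]
    - [0, 0, -50]
    - [0, 0, 0]
  roll: [0, 0, 0, 0, 0, 0, 0, 0, 0, 0]
  gripper: [10, 10, 20, 30, 34, 34, 34, 34, 34, 34]

```text
clock: 8.75
tool_pos: [0.4949, 0.0763, 0.2667]
ee_rot: [3.139, 0.008, 2.974]
force: [0.6, -0.3, -0.2]
finger_gap: 0.0343
gripper_force: 0.0
```

Run:
```python
from h import *
s=env.read_state(); t=s["tool_pos"]; print(s["clock"],t,s["ee_rot"],s["force"],s["joints"])
im,d,c,f=grab("wrist"); P=cloud(d,c,f); Z=P[...,2]
k=(np.hypot(P[...,0]-.4925,P[...,1]-.076)<.02)&(Z>.185)&(Z<.21); q=P[k]; zt=np.percentile(q[:,2],95); q=q[q[:,2]>zt-.003]; e=cv2.minEnclosingCircle(q[:,:2].astype(np.float32)*1000); print("pin top",len(q),zt,e)
# cap from saved top view
z=np.load("top0.npz"); c,f=cal("top"); P=cloud(z["d"],c,f)
print("hole",onz(c,f,460+258/8,195+68/8,.005))
im=z["im"]; Pz=P[...,2]
b=P[(np.hypot(P[...,0]-.72,P[...,1]+.32)<.12)&(Pz>.06)&(Pz<.21)]; print("bottle",len(b),b.min(0),b.max(0))
```

```text
8.75 [0.49487468 0.07632657 0.26673971] [3.13904622 0.00834688 2.97382402] [ 0.55191879 -0.33859315 -0.22311394] [ 1.29265445e-01  1.91640879e-01  1.87139513e+00 -9.18585674e-06
  1.06982999e+00 -1.27376850e+00]
pin top 562 0.19451451906249023 ((490.901611328125, 75.75807189941406), 7.846461772918701)
hole [ 0.64498061 -0.40832704  0.005     ]
bottle 872 [ 0.70273461 -0.34206583  0.06013914] [ 0.77409543 -0.27088792  0.19729114]
```

The pin hangs with its top at 0.194 m, exactly 34 mm above the plate. Now to the cap.

Request:
step_arm:
  offset:
    - [0, 0, 0]
    - [0, 0, 0]
    - [0, 0, 0]
    - [0, 0, 0]
    - [0, 0, 0]
    - [0, 0, 0]
    - [0, 0, 0]
    - [0, 0, 0]
    - [-51, 12, 0]
    - [-51, 12, 0]
    - [-51, 12, 0]
    - [-51, 12, 0]
  roll: [0.175, 0.175, 0.175, 0.175, 0.175, 0.175, 0.175, 0.175, 0, 0, 0, 0]
  gripper: [85, 85, 85, 85, 85, 85, 85, 85, 85, 85, 85, 85]

```text
clock: 10.3
tool_pos: [0.5403, -0.1293, 0.261]
ee_rot: [-3.14, -0.001, 1.574]
force: [0.5, 0.9, 0.2]
finger_gap: 0.0853
gripper_force: 0.0
```

Request:
step_arm:
  offset:
    - [-51, 12, 10]
    - [-51, 12, 10]
    - [-51, 12, 10]
    - [-51, 12, 10]
    - [-51, 12, 10]
    - [0, 0, 0]
    - [0, 0, 0]
    - [0, 0, 0]
  roll: [0, 0, 0, 0, 0, 0, 0, 0]
  gripper: [85, 85, 85, 85, 85, 85, 85, 85]

```text
clock: 11.3
tool_pos: [0.6014, -0.3814, 0.2119]
ee_rot: [-3.141, -0.001, 1.575]
force: [0.2, -0.2, -0.7]
finger_gap: 0.0852
gripper_force: 0.0
```

```bash
cat > capm.py <<'E'
from h import *
s=env.read_state(); t=s["tool_pos"]; psi=s["ee_rot"][2]; print(s["clock"],t,s["ee_rot"])
im,d,c,f=grab("wrist"); P=cloud(d,c,f); Z=P[...,2]
np.savez("w3.npz",im=im,d=d,view=c["view"]); cv2.imwrite("pics/w3.png",im)
g=(.603,-.3825); r=np.hypot(P[...,0]-g[0],P[...,1]-g[1])
q=P[(r<.035)&(abs(Z-.048)<.004)]; e=cv2.minEnclosingCircle(q[:,:2].astype(np.float32)*1000); print("crown",len(q),q[:,2].mean(),e)
C=np.array(e[0])/1000
k=(abs(Z-.005)<.0025)&(np.hypot(P[...,0]-C[0],P[...,1]-C[1])<.065)&(np.hypot(P[...,0]-C[0],P[...,1]-C[1])>.034)
q=P[k][:,:2]-C
w=q[q@np.array([.85,-.52])>0.034]; print("ear",len(w)); a=cv2.minAreaRect(w.astype(np.float32)*1000); print(a,np.degrees(np.arctan2(a[0][1],a[0][0])))
w2=q[q@np.array([.85,-.52])<-0.033]; 
if len(w2): print("short",len(w2),w2.mean(0)*1e3)
X=np.array([np.cos(psi),np.sin(psi)]);Y=np.array([np.sin(psi),-np.cos(psi)]); print("to cap",(C-t[:2])@X*1e3,(C-t[:2])@Y*1e3)
E
python3 capm.py
```

```text
11.3 [ 0.6014375  -0.38137649  0.21194255] [-3.14098464e+00 -6.10562450e-04  1.57484420e+00]
crown 3049 0.04756766913998518 ((603.086181640625, -383.1881408691406), 25.46029281616211)
ear 569
((40.257572174072266, -21.90114402770996), (24.270824432373047, 23.717363357543945), 61.14738845825195) -28.547316142021828
short 132 [-31.81523259  17.10927371]
to cap -1.8183071312383914 1.6413335868250079
```

View pics/w3.png

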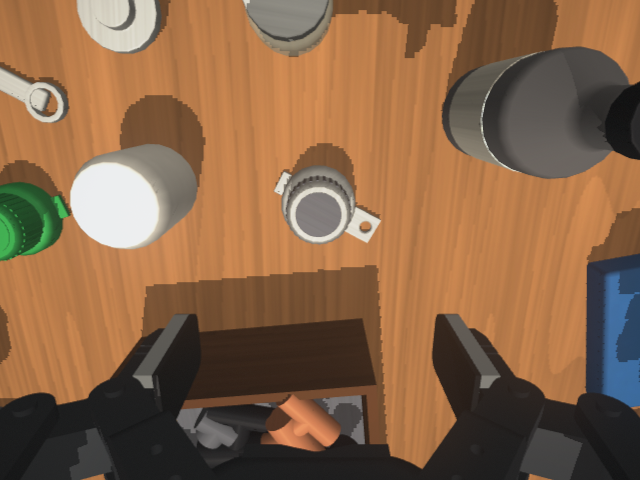

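The view shows the cap at (320,205) with its ear at (365,225), the white filter at its left and the bin below. I'll check clearance for the fingers and body.

Run:
```python
from h import *
for n in("top0","w3"):
    z=np.load(n+".npz"); c,f=cal("top" if n=="top0" else "wrist"); c=dict(c); 
    if "view" in z: c["view"]=z["view"]
    P=cloud(z["d"],c,f).reshape(-1,3)
    w=P[(P[:,0]>.40)&(P[:,0]<.56)&(abs(P[:,1]+.383)<.04)&(P[:,2]>.02)&(P[:,2]<.1)]; print(n,"filter max x",w[:,0].max() if len(w) else None, w[:,2].max() if len(w) else None)
    b=P[(abs(P[:,0]-.6)<.06)&(P[:,1]<-.42)&(P[:,1]>-.6)&(P[:,2]>.015)&(P[:,2]<.12)]; print("bin",b[:,1].max() if len(b) else None,b[:,2].max() if len(b) else None)
```

```text
top0 filter max x 0.497527011789553 0.09506645534644598
bin -0.4991799053374613 0.11787046108306876
w3 filter max x 0.49841151193056954 0.08411745529063502
bin -0.49946673006468223 0.10688653165809714
```

Request:
step_arm:
  offset:
    - [-1.8, 1.6, 50]
    - [0, 0, 50]
    - [0, 0, 45]
    - [0, 0, 30]
    - [0, 0, 14]
    - [0, 0, 0]
    - [0, 0, 0]
    - [0, 0, 0]
    - [0, 0, 0]
    - [0, 0, 0]
    - [0, 0, 0]
  roll: [0, 0, 0, 0, 0, 0, 0, 0, 0, 0, 0]
  gripper: [75, 75, 75, 75, 75, 75, 60, 45, 45, 45, 45]
  squeeze: 100

```text
clock: 12.72
tool_pos: [0.6043, -0.3852, 0.0257]
ee_rot: [3.139, 0.002, 1.574]
force: [-0.9, 0.8, 7.1]
finger_gap: 0.0477
gripper_force: 102.7
```

Request:
step_arm:
  offset:
    - [0, 0, -30]
    - [0, 0, -55]
    - [0, 0, -60]
    - [0, 0, -60]
    - [0, 0, -50]
    - [0, 0, 0]
    - [0, 0, 0]
    - [0, 0, 0]
    - [0, 0, 0]
    - [0, 0, 0]
    - [0, 0, 0]
    - [0, 0, 0]
  roll: [0, 0, 0, 0, 0, -0.167, -0.167, -0.167, -0.167, -0.167, -0.165, 0]
  gripper: [45, 45, 45, 45, 45, 45, 45, 45, 45, 45, 45, 45]

```text
clock: 14.22
tool_pos: [0.6031, -0.3845, 0.2787]
ee_rot: [-3.142, 0.001, 2.572]
force: [0.4, 0.1, -2.7]
finger_gap: 0.0486
gripper_force: 103.2
```

```bash
cat > held.py <<'E'
from h import *
s=env.read_state(); t=s["tool_pos"]; psi=s["ee_rot"][2]; print(s["clock"],t,s["ee_rot"],s["force"],s["finger_gap"])
im,d,c,f=grab("wrist"); P=cloud(d,c,f); Z=P[...,2]; np.savez("w4.npz",im=im,d=d,view=c["view"]); cv2.imwrite("pics/w4.png",im)
X=np.array([np.cos(psi),np.sin(psi)]);Y=np.array([np.sin(psi),-np.cos(psi)])
r=np.hypot(P[...,0]-t[0],P[...,1]-t[1])
q=P[(r<.028)&(Z>t[2]+.012)&(Z<t[2]+.035)]
if len(q):
    zt=np.median(q[:,2]); q=q[abs(q[:,2]-zt)<.003]; e=np.array(cv2.minEnclosingCircle(q[:,:2].astype(np.float32)*1000)[0])/1000
    print("crown top rel z",zt-t[2],len(q),"rel tool",(e-t[:2])@X*1e3,(e-t[:2])@Y*1e3,"world",e)
    zu=zt-.043; k=(abs(Z-zu)<.003); r=np.hypot(P[...,0]-e[0],P[...,1]-e[1]); w=P[k&(r>.034)&(r<.062)][:,:2]-e
    if len(w)>5:
        cc=w-0; ang=np.degrees(np.arctan2(w[:,1],w[:,0])); print("ear pts",len(w),np.histogram(ang,12,(-180,180))[0])
        for nm,a in(("long",w[(r[k&(r>.034)&(r<.062)])>.042]),):
            if len(a)>5: R=cv2.minAreaRect(a.astype(np.float32)*1000); print(nm,R,np.degrees(np.arctan2(R[0][1],R[0][0])))
E
python3 held.py
```

```text
14.225 [ 0.60305598 -0.38447848  0.27874925] [-3.14155868e+00  7.32656012e-04  2.57224785e+00] [ 0.39670647  0.12571754 -2.73160687] 0.04858588463853808
crown top rel z 0.02213841460761229 13909 rel tool 0.9400696152195046 0.004672927710673796 world [ 0.60226672 -0.38396777]
ear pts 1028 [415 258   0   0   0   0   0 355   0   0   0   0]
long ((37.25075149536133, 33.51008605957031), (17.28265380859375, 6.920840263366699), 10.350406646728516) 41.97396134829402
```

View pics/w4.png

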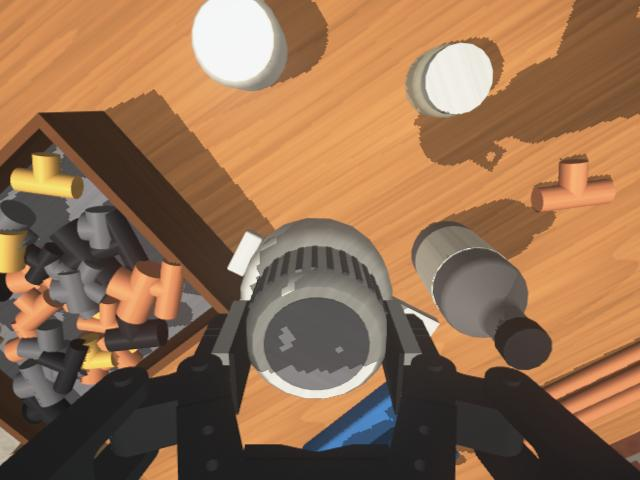

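Run:
```python
from h import *
z=np.load("w4.npz"); c,f=cal("wrist"); P=cloud(z["d"],c,f); Z=P[...,2]; e=np.array([.60227,-.38397]); zt=.30089
r=np.hypot(P[...,0]-e[0],P[...,1]-e[1]); k=(abs(Z-(zt-.043))<.0025)&(r>.0325)&(r<.062)
n,l,st,_=cv2.connectedComponentsWithStats(k.astype(np.uint8))
for i in range(1,n):
    if st[i,4]<30: continue
    w=P[l==i][:,:2]-e; R=cv2.minAreaRect(w.astype(np.float32)*1000); rr=np.hypot(*w.T)
    print(st[i],w.mean(0)*1e3,R,rr.max(),"Z",Z[l==i].mean()-zt)
    h=w[rr>rr.max()-.004]; print(np.degrees(np.arctan2(*w.mean(0)[::-1])))
s=env.read_state(); t=s["tool_pos"]; psi=s["ee_rot"][2]
X=np.array([np.cos(psi),np.sin(psi)]);Y=np.array([np.sin(psi),-np.cos(psi)])
D=np.array([.6462,.0224])-e; print("to neck",D@X*1e3,D@Y*1e3)
```

```text
[297 219  15   6  43] [-30.2384061   12.52637775] ((-30.26144027709961, 12.581846237182617), (6.004111289978027, 0.7702098488807678), 67.51016235351562) 0.033212879060221516 Z -0.04292936198918246
157.49802716809086
[275 223  21  10  53] [-32.3786294   4.431407 ] ((-32.43091583251953, 4.345886707305908), (9.546815872192383, 0.972457230091095), 82.91192626953125) 0.03320780417040419 Z -0.042828824044099656
172.2067977340393
[228 230  45  46 819] [-32.17573089 -15.81226947] ((-32.49015808105469, -14.827665328979492), (9.704038619995117, 24.48015594482422), 22.09578514099121) 0.040845197461085975 Z -0.0433133265139139
-153.82889848744483
[401 302  39  34 332] [36.9843267  32.70504852] ((35.16850280761719, 32.407936096191406), (21.57721710205078, 7.01431941986084), 13.918549537658691) 0.057495404899147486 Z -0.043650634638610686
41.48616290324628
to neck 182.76225489127458 365.60139494681465
```

Run:
```python
from h import *
z=np.load("w4.npz"); c,f=cal("wrist"); im=z["im"]; P=cloud(z["d"],c,f); Z=P[...,2]; e=np.array([.60227,-.38397]); zp=.30089-.043
def line(pix,nm):
    Q=np.array([onz(c,f,u,v,zp)[:2]-e for u,v in pix]); m=Q.mean(0); _,_,V=np.linalg.svd(Q-m); print(nm,len(Q),"dir",np.degrees(np.arctan2(V[0][1],V[0][0]))%180,"dist from axis",abs(np.cross(V[0],m))*1e3,"res",np.abs((Q-m)@V[1]).max()*1e3)
# depth-edge contour: ear is far above the background
m=(Z>zp-.02)
def edge(rows,u0,u1,side):
    out=[]
    for v in rows:
        us=np.where(m[v,u0:u1])[0]
        if len(us): out.append((u0+(us.min() if side=='l' else us.max())+(-.5 if side=='l' else .5),v))
    return out
L=edge(range(226,282),215,275,'l'); print([(int(u),v) for u,v in L])
R=edge(range(298,340),400,450,'r'); print([(int(u),v) for u,v in R])
cv2.imwrite("pics/ear.png",np.hstack([cv2.resize(im[220:285,215:285],(400,371),interpolation=cv2.INTER_CUBIC),cv2.resize(im[290:350,380:445],(400,371),interpolation=cv2.INTER_CUBIC)]))
```

```text
[(228, 228), (246, 229), (246, 230), (245, 231), (245, 232), (244, 233), (243, 234), (243, 235), (242, 236), (242, 237), (241, 238), (241, 239), (240, 240), (240, 241), (239, 242), (239, 243), (238, 244), (237, 245), (237, 246), (237, 247), (236, 248), (236, 249), (235, 250), (235, 251), (234, 252), (234, 253), (233, 254), (233, 255), (232, 256), (232, 257), (231, 258), (221, 259), (230, 260), (230, 261), (229, 262), (229, 263), (228, 264), (228, 265), (227, 266), (227, 267), (215, 268), (228, 269), (230, 270), (232, 271), (234, 272), (236, 273), (238, 274), (240, 275), (243, 276), (243, 277), (243, 278), (242, 279), (242, 280), (242, 281)]
[(409, 300), (403, 301), (405, 302), (407, 303), (409, 304), (411, 305), (413, 306), (415, 307), (417, 308), (427, 309), (421, 310), (423, 311), (425, 312), (427, 313), (429, 314), (431, 315), (433, 316), (435, 317), (437, 318), (437, 319), (437, 320), (438, 321), (439, 322), (439, 323), (438, 324), (438, 325), (437, 326), (436, 327), (436, 328), (435, 329), (434, 330), (433, 331), (433, 332), (432, 333), (431, 334), (430, 335), (430, 336), (431, 337), (431, 338), (432, 339)]
```

View pics/ear.png

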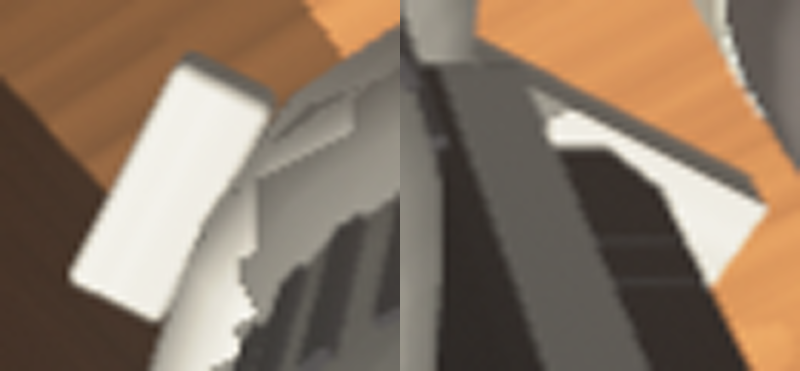

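Run:
```python
from h import *
c,f=cal("wrist"); e=np.array([.60227,-.38397]); zp=.30089-.043
for nm,a,b in(("short tip",(244.8,232.5),(227.3,266.5)),("short side",(227.3,268.3),(241,275.5)),("long side",(404.4,307),(439.8,323.6)),("long tip",(439.8,323.6),(431.2,336.1))):
    A,B=[onz(c,f,*p,zp)[:2]-e for p in(a,b)]; d=B-A; n=np.linalg.norm(d); print(nm,np.degrees(np.arctan2(d[1],d[0]))%180,"len",n*1e3,"axis dist",abs(d[0]*A[1]-d[1]*A[0])/n*1e3, A*1e3,B*1e3)
```

```text
short tip 118.69587388963888 len 17.486927965866936 axis dist 39.829221000623434 [-39.42184295 -10.9320557 ] [-31.02531386 -26.27125219]
short side 26.78752536023612 len 6.635731354261275 axis dist 10.21891779556616 [-30.35186605 -26.77094545] [-24.42825508 -23.78033285]
long side 30.53119274193791 len 18.549230957737482 axis dist 10.747427614798887 [27.22344121 28.53318491] [43.20087176 37.95633099]
long tip 120.12840904497634 len 7.260072591837726 axis dist 56.4163357351096 [43.20087176 37.95633099] [46.84499002 31.67707497]
```

Cap yaw is about 29° against a wanted 28.65°, so it's ready. I'll carry it over the neck.

Request:
step_arm:
  offset:
    - [22.8, 45.7, 0]
    - [22.8, 45.7, 0]
    - [22.8, 45.7, 0]
    - [22.8, 45.7, 0]
    - [22.8, 45.7, 0]
    - [22.8, 45.7, 0]
    - [22.9, 45.7, 0]
    - [22.9, 45.7, 0]
    - [0, 0, 20]
    - [0, 0, 10]
    - [0, 0, 0]
    - [0, 0, 0]
  roll: [0, 0, 0, 0, 0, 0, 0, 0, 0, 0, 0, 0]
  gripper: [45, 45, 45, 45, 45, 45, 45, 45, 45, 45, 45, 45]

```text
clock: 15.78
tool_pos: [0.6462, 0.0212, 0.2486]
ee_rot: [3.141, 0.001, 2.572]
force: [0.3, -0.4, -1.7]
finger_gap: 0.0481
gripper_force: 103.8
```

```bash
python3 held.py
python3 - <<'E'
from h import *
s=env.read_state(); t=s["tool_pos"]; psi=s["ee_rot"][2]
X=np.array([np.cos(psi),np.sin(psi)]);Y=np.array([np.sin(psi),-np.cos(psi)])
z=np.load("w4.npz"); c,f=cal("wrist"); P=cloud(z["d"],c,f); Z=P[...,2]
e=t[:2]+X*.00094; D=np.array([.6462,.0224])-e; print("to neck",D@X*1e3,D@Y*1e3)
q=P[(abs(Z-.2)<.003)&(np.hypot(P[...,0]-.6462,P[...,1]-.0224)<.032)]; print("visible rim",len(q)); q=P[(abs(Z-.187)<.003)&(np.hypot(P[...,0]-.6692,P[...,1]+.0197)<.03)]; print("post vis",len(q))
E
```

```text
15.775 [0.64621498 0.02115266 0.24864897] [3.14114472e+00 6.89383893e-04 2.57193990e+00] [ 0.26590415 -0.40534181 -1.66528915] 0.04806637843309138
crown top rel z 0.02215644435569844 13858 rel tool 1.3931753933772377 -0.015145938432716997 world [0.64503363 0.0218913 ]
ear pts 1008 [392 262   0   0   0   0   0 354   0   0   0   0]
long ((37.84421157836914, 33.10682678222656), (17.994396209716797, 7.0915350914001465), 11.087756156921387) 41.18004373104086
to neck -0.20848762848173896 0.9355710713795349
visible rim 87
post vis 0
```

Request:
step_arm:
  offset:
    - [-0.5, 0.9, 12]
    - [0, 0, 9]
    - [0, 0, 4]
    - [0, 0, 0]
    - [0, 0, 0]
  roll: [0, 0, 0, 0, 0]
  gripper: [45, 45, 45, 45, 45]

```text
clock: 16.45
tool_pos: [0.6471, 0.0225, 0.2232]
ee_rot: [3.141, 0.001, 2.574]
force: [-0.5, -0.0, -1.6]
finger_gap: 0.0478
gripper_force: 103.9
```

The lips are below the rim top with no contact, so they are in the gaps. Pressing down now.

Request:
step_arm:
  offset:
    - [0, 0, 3]
    - [0, 0, 3]
    - [0, 0, 1]
    - [0, 0, 0]
    - [0, 0, 0]
  roll: [0, 0, 0, 0, 0]
  gripper: [45, 45, 45, 45, 45]

```text
clock: 17.08
tool_pos: [0.6473, 0.0225, 0.2175]
ee_rot: [3.141, 0.001, 2.574]
force: [-3.4, -0.4, 8.6]
finger_gap: 0.0485
gripper_force: 104.2
```

Request:
step_arm:
  offset:
    - [0.4, -0.3, 2]
    - [0, 0, 1.5]
    - [0, 0, 0]
    - [0, 0, 0]
    - [0, 0, 0]
  roll: [0, 0, 0, 0, 0]
  gripper: [45, 45, 45, 45, 45]
  squeeze: 115

```text
clock: 17.7
tool_pos: [0.6473, 0.0224, 0.2148]
ee_rot: [3.14, 0.003, 2.574]
force: [-3.3, 0.3, 11.3]
finger_gap: 0.0478
gripper_force: 117.8
```

Request:
step_arm:
  offset:
    - [0, 0, 1]
    - [0, 0, 0]
    - [0, 0, 0]
    - [0, 0, 0]
    - [0, 0, 0]
    - [0, 0, 0]
  roll: [0, 0.12, 0.12, 0.12, 0.12, 0]
  gripper: [45, 45, 45, 45, 45, 45]

```text
clock: 18.45
tool_pos: [0.6485, 0.022, 0.2148]
ee_rot: [3.137, 0.004, 2.092]
force: [-1.6, -0.6, 14.6]
finger_gap: 0.0479
gripper_force: 117.5
```

```bash
python3 held.py; python3 -c "
from plant import env
print(env.read_state()['torque'])"
```

```text
18.45 [0.64852564 0.02202181 0.21475946] [3.13660471 0.00351126 2.09232977] [-1.64579073 -0.59973446 14.61575149] 0.047915210000355965
crown top rel z 0.022138801849056422 13846 rel tool 1.2460282721296971 0.0020299279721845177 world [0.64790662 0.0231032 ]
ear pts 991 [291   0   0   0   0   0 379   0   0   0   0 321]
long ((48.52091598510742, 10.086127281188965), (7.356213569641113, 16.805179595947266), 89.64864349365234) 11.7429394422576
[-0.33175939  0.40341059 -0.17471348]
```

Request:
step_arm:
  offset:
    - [0, 0, 0.3]
    - [0, 0, 0]
    - [0, 0, 0]
    - [0, 0, 0]
    - [0, 0, 0]
    - [0, 0, 0]
    - [0, 0, 0]
    - [0, 0, 0]
    - [0, 0, 0]
    - [0, 0, 0]
  roll: [0.125, 0.125, 0.125, 0.125, 0.125, 0.125, 0.125, 0.125, 0, 0]
  gripper: [45, 45, 45, 45, 45, 45, 45, 45, 45, 45]

```text
clock: 19.75
tool_pos: [0.6478, 0.0217, 0.2147]
ee_rot: [3.137, -0.001, 1.093]
force: [-5.0, -3.6, 17.7]
finger_gap: 0.0478
gripper_force: 118.0
```

```bash
python3 held.py; python3 -c "
from plant import env
print(env.read_state()['torque'])"
```

```text
19.75 [0.64780168 0.02174713 0.21472267] [ 3.13720050e+00 -1.41197194e-03  1.09317511e+00] [-4.98793534 -3.56097099 17.72814255] 0.0478474417894802
crown top rel z 0.022146196928503725 13916 rel tool 1.0846495587707679 -0.030616698528379255 world [0.64827307 0.02272447]
ear pts 903 [  0   0   0   0 362   0   0   0   0 250 291   0]
long ((36.658470153808594, -34.710182189941406), (7.0050859451293945, 18.57481575012207), 20.923816680908203) -43.436274798651255
[-0.36313275  1.0593646  -0.20739017]
```

Request:
step_arm:
  offset:
    - [-0.8, -0.5, 0]
    - [0, 0, 0]
    - [0, 0, 0]
    - [0, 0, 0]
    - [0, 0, 0]
  roll: [0, 0.05, 0.04, 0, 0]
  gripper: [45, 45, 45, 45, 45]

```text
clock: 20.42
tool_pos: [0.6471, 0.0215, 0.2147]
ee_rot: [3.137, -0.002, 1.004]
force: [-4.9, -2.5, 18.4]
finger_gap: 0.0482
gripper_force: 117.9
```

```bash
python3 -c "
from plant import env
s=env.read_state(); print(s['torque'],s['ee_rot'],s['force'],s['tool_pos'])"
```

```text
[-0.22299284  0.93897313  0.10685073] [ 3.13719416e+00 -2.12000368e-03  1.00403128e+00] [-4.90193013 -2.45008243 18.39866244] [0.6471269  0.02154381 0.21471298]
```

Request:
step_arm:
  offset:
    - [-0.5, -0.3, 0]
    - [0, 0, 0]
    - [0, 0, 0]
    - [0, 0, 0]
  roll: [0.02, 0.02, 0, 0]
  gripper: [45, 45, 45, 45]

```text
clock: 20.92
tool_pos: [0.6464, 0.0214, 0.2147]
ee_rot: [3.138, -0.002, 0.964]
force: [-4.7, -2.3, 18.2]
finger_gap: 0.048
gripper_force: 117.9
```

```bash
cat > ear.py <<'E'
from h import *
s=env.read_state(); print(s['torque'],s['ee_rot'],s['force'],s['tool_pos'])
import subprocess
im,d,c,f=grab("wrist"); P=cloud(d,c,f); Z=P[...,2]; t=s["tool_pos"]; zp=t[2]+.0221-.043
m=(abs(Z-zp)<.003)
import cv2
N=np.array([.6462,.0224]); e=N
r=np.hypot(P[...,0]-e[0],P[...,1]-e[1]); w=m&(r>.034)&(r<.062)
n,l,st,_=cv2.connectedComponentsWithStats(w.astype(np.uint8))
for i in range(1,n):
    if st[i,4]>100: print(st[i],(P[l==i].mean(0)[:2]-e)*1e3)
cv2.imwrite("pics/w5.png",im); np.savez("w5.npz",im=im,d=d,view=c["view"],t=t)
i2,d2,c2,f2=grab("side"); u,v=map(int,proj(c2,f2,(.6692,-.0197,.19))); print(u,v); 
o=np.hstack([cv2.resize(im,(560,420)),cv2.resize(i2[v-35:v+35,u-20:u+20],(240,420),interpolation=cv2.INTER_CUBIC)]); cv2.imwrite("pics/w5c.png",o)
E
python3 ear.py
```

```text
[-0.16667615  1.05533946  0.23271509] [ 3.13770259e+00 -2.08627536e-03  9.64338174e-01] [-4.68519892 -2.28271268 18.23063924] [0.64638345 0.02138132 0.21468572]
[228 230  32  45 495] [-13.93223931  32.98075553]
[399 300  41  36 367] [ 32.99166654 -38.90214198]
383 215
```

View pics/w5c.png

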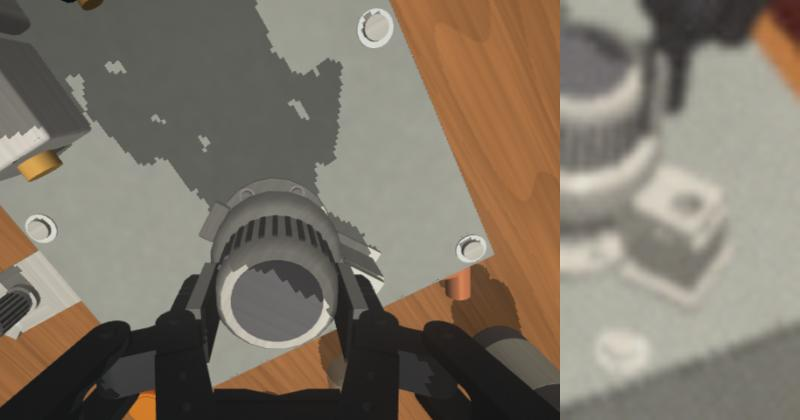

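The cap sits with its ear over the post (crop right side, hole at about (688,203)). I'll check the ear's angle by its edge lines, numerically only.

```bash
cat > yaw.py <<'E'
from h import *
z=np.load("w5.npz"); c,f=cal("wrist"); c=dict(c,view=z["view"]); im=z["im"]; t=z["t"]; P=cloud(z["d"],c,f); Z=P[...,2]
zp=t[2]+.0221-.043; m=(abs(Z-zp)<.004)
# crown centre
r=np.hypot(P[...,0]-t[0],P[...,1]-t[1]); q=P[(r<.03)&(abs(Z-t[2]-.0221)<.003)]; C=np.array(cv2.minEnclosingCircle(q[:,:2].astype(np.float32)*1000)[0])/1000; print("crown",C,"ear z",np.median(Z[m&(r>.034)&(r<.06)]))
def fit(pix,nm):
    Q=np.array([onz(c,f,u,v,zp)[:2]-C for u,v in pix]); 
    for _ in range(4):
        p=Q.mean(0); V=np.linalg.svd(Q-p)[2]; res=abs((Q-p)@V[1]); Q=Q[res<max(.0006,2*res.std())]
    print(nm,len(Q),np.degrees(np.arctan2(V[0][1],V[0][0]))%180,"dist",abs(V[0][0]*p[1]-V[0][1]*p[0])*1e3,"res",res.max()*1e3)
L=[]
for v in range(235,265):
    u=np.where(m[v,215:275])[0]; 
    if len(u): L.append((215+u.min()-.5,v))
fit(L,"short tip")
T=[]
for u in range(406,438):
    v=np.where(m[290:345,u])[0]
    if len(v): T.append((u,290+v.min()-.5))
fit(T,"long side")
R=[]
for v in range(322,340):
    u=np.where(m[v,400:460])[0]
    if len(u): R.append((400+u.max()+.5,v))
fit(R,"long tip")
E
python3 yaw.py
python3 - <<'E'
from h import *
i2,d2,c2,f2=grab("side"); g=cv2.cvtColor(i2,cv2.COLOR_BGR2GRAY)
u,v=proj(c2,f2,(.6692,-.0197,.194)); print(u,v); a=g[int(v)-6:int(v)+8,int(u)-8:int(u)+9]; print(int(u)-8,int(v)-6); print(a)
E
```

```text
crown [0.64854449 0.02449721] ear z 0.19349177760526598
short tip 30 26.74817061100495 dist 37.30060709381332 res 0.19700063773159077
long side 32 116.78025300079744 dist 11.677667029169086 res 0.3633324392843383
long tip 14 29.31379096552942 dist 58.85859033790243 res 0.5383628852903
383.48736948442735 214.10527616558014
375 208
[[190 169 153 157 184 201 200 196 188 178 173 171 173 169 169 168 171]
 [168 151 148 169 198 207 207 207 203 198 187 183 179 176 171 169 172]
 [152 147 162 189 203 207 210 209 208 208 202 197 192 187 176 175 170]
 [152 165 187 201 207 205 205 201 203 199 200 206 205 201 192 177 173]
 [161 189 203 208 208 207 200 182 178 173 177 189 204 206 197 178 175]
 [173 196 204 207 208 202 185 164 155 146 141 161 194 200 189 173 172]
 [158 183 195 204 207 204 188 167 158 151 138 159 187 185 180 179 177]
 [135 150 169 187 197 201 196 185 171 164 167 180 184 177 180 176 173]
 [125 130 137 150 167 184 192 193 192 190 194 191 174 178 178 164 165]
 [127 127 130 132 145 151 168 182 192 201 197 179 165 170 162 149 164]
 [129 123 126 136 146 141 144 153 167 182 182 175 172 159 139 146 163]
 [126 123 118 127 140 139 139 129 141 154 174 182 170 143 130 151 169]
 [123 120 116 121 123 129 129 121 125 140 174 181 151 126 129 159 174]
 [120 120 116 118 117 122 119 117 120 126 153 149 129 119 139 175 182]]
```

```bash
python3 - <<'E'
from h import *
c,f=cal("side"); b=cv2.imread("pics/c2.png")[:,520:]; g=cv2.cvtColor(cv2.resize(b,(56,80),interpolation=cv2.INTER_AREA),cv2.COLOR_BGR2GRAY).astype(float)
def dark(g,u0,v0,rad=5):
    v,u=np.mgrid[:g.shape[0],:g.shape[1]]; k=np.hypot(u-u0,v-v0)<rad; w=np.clip(np.percentile(g[k],70)-25-g,0,None)*k; return (w*u).sum()/w.sum(),(w*v).sum()/w.sum()
a=dark(g,383.6-358,216-153); ph=(a[0]+358,a[1]+153); W=onz(c,f,*ph,.187); print("post hole in side",ph,W,"wrist said .6692 -.0197")
i2,_,_,_=grab("side"); g2=cv2.cvtColor(i2,cv2.COLOR_BGR2GRAY).astype(float); h=dark(g2,384.3,213.5,4); H=onz(c,f,*h,.194); print("ear hole",h,H,"diff",(H-W)[:2]*1e3)
z=np.load("w5.npz"); cw,fw=cal("wrist"); cw=dict(cw,view=z["view"]); t=z["t"]; P=cloud(z["d"],cw,fw); Z=P[...,2]
r=np.hypot(P[...,0]-t[0],P[...,1]-t[1]); q=P[(r<.04)&(abs(Z-t[2]-.0221)<.0015)]; print(len(q),np.median(q[:,2])-t[2]); Q=q[:,:2]
hull=cv2.convexHull(Q.astype(np.float32)*1000)[:,0]; print(circfit(hull),cv2.minEnclosingCircle(hull),t)
E
python3 held.py
```

```text
post hole in side (np.float64(383.31451612903226), np.float64(216.6693548387097)) [ 0.66888338 -0.02075334  0.187     ] wrist said .6692 -.0197
ear hole (np.float64(384.3641304347826), np.float64(213.58152173913044)) [ 0.67166682 -0.01934317  0.194     ] diff [2.78343554 1.4101638 ]
12582 0.022286813720874626
(np.float64(646.406843136915), np.float64(25.65045814183759), np.float64(29.382565765130852)) ((650.224609375, 25.79501724243164), 37.66947555541992) [0.64638345 0.02138132 0.21468572]
21.125 [0.64637524 0.02138266 0.21468143] [ 3.13774238e+00 -2.06757802e-03  9.64327915e-01] [-5.25948278 -2.17919594 18.6047099 ] 0.04797823645389149
crown top rel z 0.022185434260467318 13945 rel tool 0.9467222211072441 -0.008674661419699086 world [0.64690771 0.02216549]
ear pts 922 [  0   0   0   0 370   0   0   0   0 380 172   0]
long ((32.533721923828125, -38.81978988647461), (7.144430160522461, 18.202716827392578), 11.849786758422852) -50.03461850339736
```

Request:
step_arm:
  offset:
    - [0, 0, 0]
    - [0, 0, 0]
    - [0, 0, 0]
    - [0, 0, 0]
  roll: [0.02, 0.02, 0, 0]
  gripper: [45, 45, 45, 45]

```text
clock: 21.68
tool_pos: [0.6457, 0.0213, 0.2147]
ee_rot: [3.139, -0.001, 0.925]
force: [-8.4, -1.7, 20.1]
finger_gap: 0.048
gripper_force: 118.1
```

```bash
python3 ear.py; sed -i 's/abs(Z-t\[2\]-.0221)<.003)\]/abs(Z-t[2]-.0221)<.003)\&(r<.028)]/' yaw.py; python3 yaw.py
```

```text
[-0.11978308  1.48476449  0.26424486] [ 3.13884347e+00 -1.26905120e-03  9.24575325e-01] [-8.38498055 -1.71685132 20.14665663] [0.6457291  0.02134384 0.21467346]
[228 230  32  45 515] [-13.38520309  33.32599937]
[400 301  40  35 368] [ 30.77816002 -40.16104941]
383 215
crown [0.64614423 0.02188003] ear z 0.1934408137472132
short tip 30 24.682440488076253 dist 38.817198586465516 res 0.22525616244563737
long side 32 113.92303969418869 dist 14.942087940216984 res 0.33449349605119183
long tip 14 27.076355692792674 dist 57.45337329903507 res 0.5379988106511442
```

The angle has run a little past nominal with side force building up, so one lip is on its stop and the cap is pivoting on it. I'll turn back to the nominal angle and re-centre.

Request:
step_arm:
  offset:
    - [0, 0, 0]
    - [0, 0, 0]
    - [0, 0, 0]
    - [0, 0, 0]
    - [0, 0, 0]
  roll: [-0.03, -0.03, -0.02, 0, 0]
  gripper: [45, 45, 45, 45, 45]

```text
clock: 22.4
tool_pos: [0.6464, 0.0214, 0.2147]
ee_rot: [3.138, -0.002, 1.004]
force: [-5.0, -2.0, 19.3]
finger_gap: 0.0478
gripper_force: 118.1
```

```bash
python3 ear.py; python3 yaw.py
```

```text
[-0.12095516  1.05810808  0.05367582] [ 3.13774935e+00 -2.03738799e-03  1.00385286e+00] [-4.9716899  -1.9730075  19.28932076] [0.64636331 0.02139184 0.21470556]
[228 230  32  44 498] [-15.21401269  32.44856317]
[401 302  39  34 354] [ 34.4289017  -37.89700367]
383 215
crown [0.64673499 0.02198907] ear z 0.19348857354842086
short tip 30 29.010283986195134 dist 38.78935800076442 res 0.19697599444919972
long side 32 119.32435015664413 dist 14.030511961972598 res 0.39671786173628865
long tip 13 29.067372982607566 dist 57.209820774776254 res 0.1739836278140192
```

Now the ear yaw is -61°, with the hole within about 1 mm of the post. I'll add a slight extra turn towards the stop, then run a final check including the pin.

Request:
step_arm:
  offset:
    - [0, 0, 0]
    - [0, 0, 0]
    - [0, 0, 0]
    - [0, 0, 0]
    - [0, 0, 0]
  roll: [0.02, 0, 0, 0, 0]
  gripper: [45, 45, 45, 45, 45]

```text
clock: 23.12
tool_pos: [0.6463, 0.0214, 0.2147]
ee_rot: [3.138, -0.002, 0.984]
force: [-6.3, -2.3, 18.6]
finger_gap: 0.0481
gripper_force: 118.0
```

```bash
python3 ear.py; python3 yaw.py
python3 - <<'E'
from h import *
for n in("top","side"):
    im,d,c,f=grab(n); P=cloud(d,c,f); Z=P[...,2]; k=(np.hypot(P[...,0]-.4915,P[...,1]-.076)<.02)&(Z>.186)&(Z<.2); q=P[k]; print(n,len(q),q.mean(0) if len(q) else 0)
E
```

```text
[-0.12366369  1.1205107   0.16016708] [ 3.13787368e+00 -1.93764098e-03  9.84125530e-01] [-6.26341478 -2.30213228 18.56922047] [0.64629832 0.02137324 0.21466389]
[228 230  31  44 498] [-14.70190754  32.68967883]
[400 302  40  34 361] [ 33.60703695 -38.33431114]
383 215
crown [0.64671399 0.02200209] ear z 0.19340099496905372
short tip 30 28.096697301320177 dist 38.782321687428094 res 0.22525730473264827
long side 32 118.48696945639766 dist 13.957249213054697 res 0.37437927553800315
long tip 14 30.457582708718377 dist 57.51102059268195 res 0.5383684789260333
top 0 0
side 52 [0.49128793 0.07499217 0.19308605]
```

```bash
python3 -c "
from plant import env
print(env.hand_in())"
```

```text
the job is handed in; nothing more can be done
None
```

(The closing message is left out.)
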